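# Lay the instrument module on its back against the stop strip

### The arm

A 7-joint arm with a two-finger parallel gripper is mounted at the origin on the work surface. World frame = base frame: x ahead of the robot, y to its left, z up, the work surface at z = 0. Lengths are in mm, angles in rad, forces in N, time in s.
With the tool pointing down it reaches from about 350 to 900 mm from the base axis. Payload 8.1 kg.
Tool frame: the origin (TCP) lies between the finger pads; the fingertips stand 8 mm ahead of it and the grasp point (between the pads) lies 11 mm behind it; z points along the fingers, y is the line along which they close (so a half turn about z gives the same grasp; the last joint's range is limited). The gripper opens to 85 mm and grips with 20 to 120 N. Pads are 22 mm wide; open, the fingers measure 114 mm over their backs; the gripper's body (76 mm by 85 mm) begins 54 mm behind the grasp point. The pads swing forward as they close: fully open they stand 13 mm farther back than shut.
Start: joints at [-1.266, 0.434, 0.025, 1.573, -0.012, 1.134, -0.075], TCP at [247.897, 573.749, 239.323] pointing down, gripper open.
Joint ranges: [-2.62, 2.62], [-0.44, 2.09], [-1.27, 1.32], [0.08, 2.57], [-1.32, 4.46], [0.12, 2], [-2.74, 2.74]. Speed limits (rad/s): [2.22, 2.22, 3.01, 3.01, 3.14, 3.14, 3.14].

### API

Orientations are given as a 3x3 rotation matrix whose columns are the frame's x, y, z axes.
In Python, from bench import monitor, camera, camera_model, arm, recognise, trace, landmark_of gives the robot as it stands.
- The arm moves only by the tool servo_tool, never from a script. Its argument "series" is a list of rows, each a list of 5 numbers: the closure, from 0 (fully open) to 1 (shut), then the shift along the tool's x, y, z in m, then the turn about the tool's z in degrees. In form: [[hand, tx, ty, tz, yaw], ...]. A call has 1 to 20 rows; each row shifts and turns the commanded pose from where the row before left it, along the tool's axes as they then stand; what a row does not reach is not made up. A row lasts 1/12 s, in which the tool goes at most 41.7 mm and 7.16 degrees, less where a joint would pass 70% of its speed; a pose out of reach is approached as far as the arm can. A call is refused whole if a number of a shift passes 0.0417 or a number of a turn 7.16, either way. A call with a gripper value outside its range is refused whole. The fingers move at their own pace and stop on an object; "newtons" is the grip in N (left out, the last holds). Time passes only in rows, so rows that do not move let the fingers close. It gives the time, the measured TCP pose, the force, the opening and the grip force at its end, in the units of the state.
- monitor.state(): the state, without advancing time (a new reading comes with each control period).
- camera(name): name is "side" or "top"; returns the picture (480x640x3 uint8, red, green, blue); there is no depth.
- camera_model(name): a dict with "fx", "fy", "cx", "cy" (pixels), "dist" ([k1, k2, p1, p2, k3] as OpenCV has them; the pictures are not rectified), "R" (3x3) and "t" (3): a world point X has camera coordinates R X + t. Camera axes: x right, y down, z forward; pixel columns grow to the right and rows downward; lengths in mm; the calibration is good to about 2 mm. A picture is of the moment at which its call begins. camera_model takes no time and is no camera call.
- arm.hand_in(): hands the job in; it is judged then, once.
Trained networks look in the newest picture that a camera, given by its name, has taken for a name from the list of things; names that differ only in an ending like _2 or _b are one class to them, and where a whole thing is asked for, a point or a joint stands for the part that bears it (a point fixed in the world has none). Each returns a list of dicts, best first, with "p" (0 to 1); they miss things now and then, are a little off and sometimes report something else, mostly with a low value. They report only what shows in the picture. A call takes as long as a camera call. They do not tell look-alikes from the thing itself.
- recognise(camera, target): "box" ([left, top, width, height] in pixels, round what is visible of it).
- trace(camera, target): "region" (480x640 bool, what is visible of it) and "box" ([left, top, width, height] in pixels, round what is visible of it).
- landmark_of(camera, target): "position" ([column, row] in pixels: a listed point, or the origin of a listed thing).
The state is a dict: "time_s": time; "qpos": joint angles; "joint_velocities": joint speeds; "effort": joint torques, N m; "tool_pos": TCP position; "tcp_rot": TCP orientation; "contact_force": force on the tool from outside, world axes, zero at the start; "wrist_torque": the same for the moment, N m; "grip_width": finger opening in mm; "grasp_force": force on a finger pad.
Only numpy, scipy, OpenCV 4.12 (cv2) and the standard library are available. Lean on these libraries where they do the work, as an engineer would, in place of code of your own. Each camera call takes 0.05 s, during which the arm holds its last target. There are 200 camera calls.

### The job

The small instrument module stands upright on the soldering board. Without picking it up, push it over backwards with the fingers so that it lies on its back with its panel facing up (it may simply fall over), then push it along the board until its top end sits snug and square against the raised stop strip. Leave the solder spool, the flux bottle, the meter and the tin where they are.

Things in the scene. Friction and masses are not known exactly. Their poses are not given: they have to be found in the camera images.
- board: Flat wooden board with a dark rubber face, fixed to the bench: x from -140 to +160 mm, y from -160 to +160 mm about its origin (on the bench), 10 mm thick. A raised wooden stop strip 300 mm long (y) and 18 mm high above the board's top lies at x -140 to -110 mm, the side nearest the robot. x points away from the strip, roughly away from the robot; z up. Turned up to 20 degrees.
- board_stop (a point): Point on the board's top (10 mm above the bench) at the foot of the stop strip, halfway along it, on the strip's upright face that looks over the board. Axes as the board's: x square to the strip, y along it.
- module: Loose aluminium box, 52 mm deep (x), 84 mm wide (y), 120 mm tall (z), 0.4 to 0.85 kg. Origin: centre of its underside; x points out of its panel, z to its top end. It starts standing on the board, panel looking away from the strip and the robot, turned up to 20 degrees on the board, its back about 150 to 185 mm from the strip. Back, ends and upper panel are flat.
- module_center (a point): Centre of the box, 60 mm above its underside; axes as the module's. Pushed near the top of its panel towards its back, it tips about its lower back edge (friction holds its foot) and falls by itself beyond about 25 degrees. It then lies 52 mm high, top end towards the strip. Pushed askew into the strip it can jam on one corner; nudged sideways near one end it turns on the board.
- module_panel (a point): Middle of the panel (the +x face), 60 mm above the underside; axes as the module's. Above it is a flush display (z 81 to 107 mm); below z = 63 mm a black knob 22 mm across (y +18, z 52 mm), a switch beside it and two brass terminals (z 22 mm), which stand out up to 12 mm.
- module_end_l (a point): On the module's top end face, middle of the +y edge: 42 mm to +y of the box's axis, z = 120 mm, half-way through the depth. Axes as the module's.
- module_end_r (a point): The same on the -y edge of the top end face. Axes as the module's.
- spool: Loose metal spool of solder, 56 mm across, 46 mm high, standing on its flange on the bench beside the board. Origin: centre of its underside. Not to be moved.
- flux: Loose small amber bottle with white cap, 32 mm across, 75 mm high, standing on the bench beside the board. Origin: centre of its underside. Not to be moved.
- meter: Loose black hand-held meter lying face up on the bench beside the board, 140 by 72 mm and 36 mm high with its dial. Origin: centre of its underside. Not to be moved.
- tin: Loose round closed steel tin, 48 mm across, 22 mm high, on the bench just beyond the board's far side. Origin: centre of its underside. Not to be moved.
Mind the look-alikes: they are no part of the job. There is more than one size of the module; the one meant has the size given above.

How it is judged:
By the outcome, as a careful person would: the job done as asked, in the order asked, and still so for the second after the job is handed in, with the robot touching nothing.
It also fails if it takes over 58 s, if anything falls off the work surface, if the arm or the gripper's body presses on something with over 40 N, if the wrist force passes 120 N, or if a joint passes its speed limit or range.

## Working session

There is one attempt and no reset: what is moved stays moved. The work goes in short steps, Python scripts to look and compute and a tool call to move; the robot and the scene stay as the last step left them, time stands still between calls to the robot, and variables do not carry over. Pictures are saved under pics/ and viewed, at most 10 in all, crops included, and the job is handed in when it is done.

Besides the shell and the picture viewer there is one more tool, called after "Call:" by a JSON object that holds its "method" and its "body", one argument or row to a line. servo_tool: Moves the arm, as the interface text tells. Its arguments: {"type":"object","properties":{"series":{"type":"array"},"newtons":{"type":"number"}},"required":["series"]}

```bash
mkdir -p pics; cat > h.py <<'E'
import numpy as np, cv2
from bench import monitor, camera, camera_model, arm, recognise, trace, landmark_of
def snap(n,f):
    im=camera(n); cv2.imwrite(f,im[:,:,::-1]); return im
def ray(n,uv):
    m=camera_model(n);K=np.array([[m['fx'],0,m['cx']],[0,m['fy'],m['cy']],[0,0,1.]])
    p=cv2.undistortPoints(np.array([[uv]],float),K,np.array(m['dist'],float))[0,0]
    R=np.array(m['R']);t=np.array(m['t']); return -R.T@t, R.T@np.array([p[0],p[1],1])
def at(n,uv,z):
    c,d=ray(n,uv); return c+d*(z-c[2])/d[2]
def proj(n,X):
    m=camera_model(n);K=np.array([[m['fx'],0,m['cx']],[0,m['fy'],m['cy']],[0,0,1.]])
    return cv2.projectPoints(np.array(X,float).reshape(-1,3),cv2.Rodrigues(np.array(m['R'],float))[0],np.array(m['t'],float),K,np.array(m['dist'],float))[0][:,0]
E
python3 - <<'E'
from h import *
np.set_printoptions(precision=1,suppress=True)
H=dict(board_stop=10,module=10,module_center=70,module_panel=70,module_end_l=130,module_end_r=130,spool=0,flux=0,meter=0,tin=0,board=0)
a=snap('top','pics/top0.png');b=snap('side','pics/side0.png')
cv2.imwrite('pics/both0.png',cv2.resize(np.hstack([a,b])[:,:,::-1],(800,300)))
for c in('top','side'):
    for n,z in H.items():
        for r in landmark_of(c,n)[:3]: print(c,n,round(r['p'],2),np.array(r['position']),at(c,r['position'],z))
print(monitor.state())
E
```

```text
top board_stop 0.44 [268.7 290.5] [484.2 168.3  10. ]
top module 0.97 [312.1 177.2] [770.3  95.7  10. ]
top module 0.78 [359.3 264.2] [565.5 -35.7  10. ]
top module 0.67 [250.5 235.8] [609.5 227.1  10. ]
top module_center 0.87 [312.1 159.4] [791.1  96.5  70. ]
top module_center 0.81 [248.5 225.4] [619.5 223.3  70. ]
top module_center 0.55 [362.8 258.5] [568.1 -38.2  70. ]
top module_panel 0.91 [246.1 247.3] [569. 222.  70.]
top module_panel 0.65 [311.4 174. ] [754.9  94.5  70. ]
top module_panel 0.65 [388.6 253. ] [585.8 -94.3  70. ]
top module_end_l 0.98 [387.1 257. ] [564.3 -83.5 130. ]
top module_end_l 0.83 [333.  140.9] [813.2  51.  130. ]
top module_end_l 0.83 [261.4 215.2] [629.2 186.9 130. ]
top module_end_r 0.98 [387.1 257. ] [564.3 -83.5 130. ]
top module_end_r 0.83 [333.  140.9] [813.2  51.  130. ]
top module_end_r 0.83 [261.4 215.2] [629.2 186.9 130. ]
top spool 0.73 [465.  287.3] [ 535.5 -289.     0. ]
top flux 0.49 [272.1 290.3] [486.4 161.8   0. ]
top meter 0.87 [261.6 347.6] [353.7 170.5   0. ]
top tin 0.73 [367.6 210.3] [701.7 -46.5   0. ]
top board 0.95 [366.2 295.8]
[... 932 characters left out ...]
 301.9] [346.8 164.4   0. ]
side tin 0.75 [407.7 275.6] [702.7 -57.7   0. ]
side tin 0.52 [182.4 303.3] [345.5 160.5   0. ]
side tin 0.26 [371.  252.4] [708.8  42.1   0. ]
side board 0.94 [323.1 325.9] [491.2 -49.    0. ]
{'time_s': 1.2, 'qpos': array([-1.3,  0.4,  0. ,  1.6, -0. ,  1.1, -0.1]), 'joint_velocities': array([ 0., -0.,  0.,  0., -0., -0., -0.]), 'effort': array([  0. , -67. ,   1. , -31.7,   0. ,   0. ,   0. ]), 'tool_pos': array([247.9, 573.7, 239.3]), 'tcp_rot': array([[-0.9,  0.4,  0. ],
       [ 0.4,  0.9,  0. ],
       [-0. ,  0. , -1. ]]), 'contact_force': array([-0.3,  0.6, -0.6]), 'wrist_torque': array([ 0., -0., -0.]), 'grasp_force': 0.0, 'grip_width': 85.3301546927179}
```

View pics/top0.png

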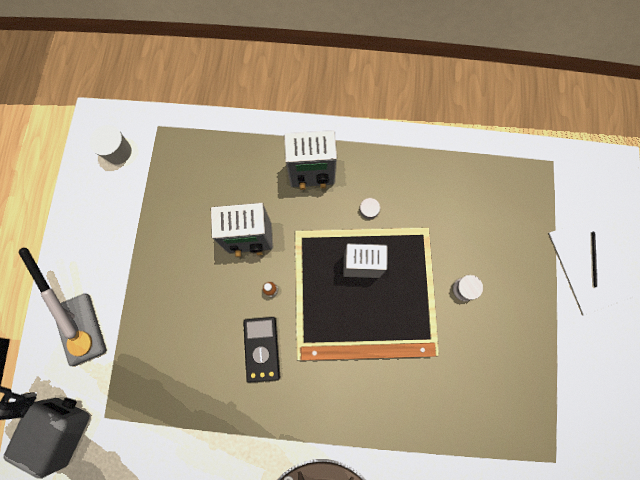

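View pics/side0.png

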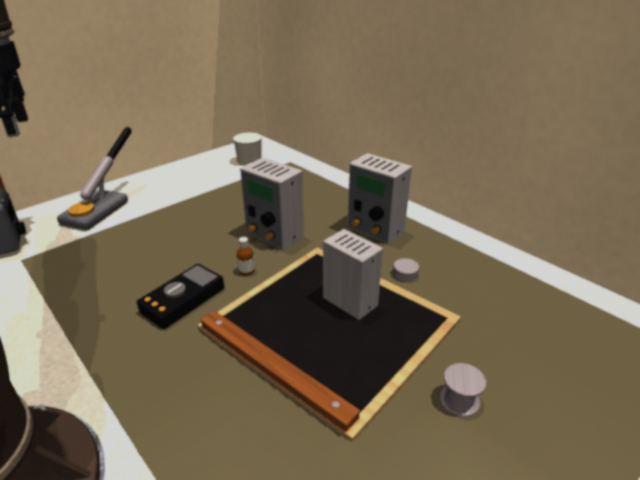

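The module meant stands on the board (top view about (365,260), side view about (351,274)). The two larger look-alikes are off the board. The strip runs along the near edge, from (300,352) to (437,350) in the top view. I'll fit the poses by matching silhouettes.

```bash
cat >> h.py <<'E'
from scipy.optimize import minimize
BOX=np.array([[x,y,z] for x in(-26,26) for y in(-42,42) for z in(0,120)],float)
LIE=np.array([[x,y,z] for x in(-60,60) for y in(-42,42) for z in(0,52)],float)
BRD=np.array([[x,y,z] for x in(-140,160) for y in(-160,160) for z in(0,10)]+[[x,y,28] for x in(-140,-110) for y in(-150,150)],float)
S=4
def place(P,v,z0):
    c,s=np.cos(v[2]),np.sin(v[2]); return P@np.array([[c,s,0],[-s,c,0],[0,0,1]])+[v[0],v[1],z0]
def sil(n,X):
    m=np.zeros((480*S,640*S),np.uint8); h=cv2.convexHull(((proj(n,X)+.5)*S).astype(np.float32)).astype(np.int32); cv2.fillConvexPoly(m,h,1); return m>0
def masks(target,near,z,cams=('top','side')):
    o={}
    for c in cams:
        u=proj(c,[near[0],near[1],z])[0]
        L=[r for r in trace(c,target) if r['region'][int(u[1]-8):int(u[1]+8),int(u[0]-8):int(u[0]+8)].any()]
        if L: o[c]=cv2.resize(L[0]['region'].astype(np.uint8),None,fx=S,fy=S,interpolation=cv2.INTER_NEAREST)>0
    return o
def fit(P,M,v0,z0,hull=False,step=(8,8,.1)):
    if hull:
        for c in M:
            k=cv2.findNonZero(M[c].astype(np.uint8)); m=np.zeros(M[c].shape,np.uint8); cv2.fillConvexPoly(m,cv2.convexHull(k),1); M[c]=m>0
    def cost(w):
        v=np.array(w)*[1,1,.01]; X=place(P,v,z0); return sum(1-(sil(c,X)&M[c]).sum()/(sil(c,X)|M[c]).sum() for c in M)
    w0=np.array(v0)*[1,1,100]; s=np.array(step)*[1,1,100]
    for i in range(2):
        r=minimize(cost,w0,method='Nelder-Mead',options=dict(initial_simplex=np.vstack([w0]+[w0+np.eye(3)[i]*s[i] for i in range(3)]),xatol=.05,fatol=1e-4)); w0=r.x; s=-s/2
    return r.x*[1,1,.01],r.fun
E
python3 - <<'E'
from h import *
np.set_printoptions(precision=3,suppress=True)
camera('top');camera('side')
Mb=masks('board',(480,-50),10);Mm=masks('module',(563,-40),70)
for cs in (['top','side'],['top'],['side']):
    b,f=fit(BRD,{c:Mb[c] for c in cs},(494,-55,-.02),0,True);print(cs,'board',b,f)
    m,f=fit(BOX,{c:Mm[c] for c in cs},(563,-40,0.1),10);print('module',m,f)
    print('module in board',place(np.array([[m[0]-b[0],m[1]-b[1],0]]),(0,0,-b[2]),0),np.degrees(m[2]-b[2]))
I=np.hstack([camera('top')[215:365,285:445],camera('side')[215:365,270:430]])[:,:,::-1]
cv2.imwrite('pics/crop.png',cv2.resize(I,(800,375),interpolation=cv2.INTER_CUBIC))
print(monitor.state()['tcp_rot'])
E
```

```text
['top', 'side'] board [492.544 -56.326   0.121] 0.02495174684658441
module [561.273 -41.183   0.067] 0.1278531434860004
module in board [[70.052  6.754  0.   ]] -3.0861555492786934
['top'] board [493.024 -55.183   0.117] 0.009461869151127233
module [561.874 -40.869   0.052] 0.07280619322504134
module in board [[70.052  6.158  0.   ]] -3.7449020249915335
['side'] board [491.123 -57.047   0.121] 0.005794178871459388
module [558.981 -42.945  -0.049] 0.04840485642258985
module in board [[69.065  5.798  0.   ]] -9.722057439555112
[[-0.918  0.397  0.   ]
 [ 0.397  0.918  0.   ]
 [-0.     0.    -1.   ]]
```

View pics/crop.png

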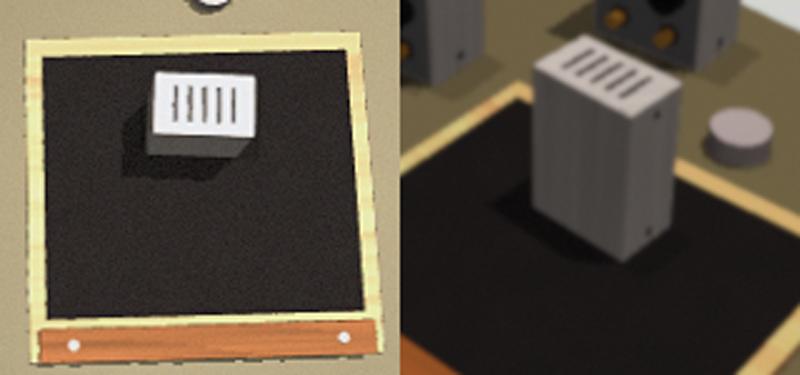

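```bash
python3 - <<'E'
from h import *
from scipy.optimize import least_squares
np.set_printoptions(precision=3,suppress=True)
for c,z,pts in (('top',130,[(347.8,243.8),(387.4,245.4),(386.2,269.8),(345,268.2)]),('side',130,[(323.2,241.4),(344,229.4),(382.8,248.6),(361.2,261.8)]),('side',10,[(323.6,298.2),(359.6,319.8),(378.8,309)])):
    P=np.array([at(c,p,z) for p in pts])[:,:2]; r=cv2.minAreaRect(P.astype(np.float32)); print(c,z,P.tolist(),r)
T=[(347.8,243.8),(387.4,245.4),(386.2,269.8),(345,268.2)];Tm=[[26,42,120],[26,-42,120],[-26,-42,120],[-26,42,120]]
Sd=[(323.2,241.4),(344,229.4),(382.8,248.6),(361.2,261.8),(323.6,298.2),(359.6,319.8),(378.8,309)]
Sm=[[-26,42,120],[26,42,120],[26,-42,120],[-26,-42,120],[-26,42,0],[-26,-42,0],[26,-42,0]]
def res(v,w): 
    a=[]
    if 't' in w:a.append(proj('top',place(np.array(Tm,float),v,10))-np.array(T))
    if 's' in w:a.append(proj('side',place(np.array(Sm,float),v,10))-np.array(Sd))
    return np.vstack(a).ravel()
for w in('t','s','ts'):
    r=least_squares(res,[562,-40,.05],x_scale=[1,1,.01],args=(w,));print(w,r.x,r.cost)
E
```

```text
top 130 [[584.5483482742951, -0.12636193854461908], [588.9008263073276, -82.55206959835041], [537.3650736857633, -83.29862155697515], [532.7662912211504, 1.4177869097783926]] ((560.8336181640625, -40.56715774536133), (51.62858200073242, 86.8130874633789), 3.022688388824463)
side 130 [[530.2349077857771, -6.595522150424188], [580.7238940168716, -3.3657993886469058], [585.2231594669254, -85.15965642656175], [534.3631902212164, -86.48836733556965]] ((557.5838623046875, -45.65935134887695), (50.85613250732422, 81.91749572753906), 3.148519277572632)
side 10 [[531.898953677477, -6.31815117812863], [538.3285548410777, -86.9568931331018], [581.8015546911794, -90.67636625256836]] ((541.5634155273438, -57.54034423828125), (35.52272033691406, 98.01317596435547), 30.606712341308594)
t [560.901 -41.119   0.036] 1.0253644070594792
s [558.302 -45.827   0.036] 7.088600294563148
ts [559.87  -43.786   0.036] 15.296171522313632
```

Call:
{"method": "servo_tool", "body": {
  "series": [
    [0.5,0,0,0,-6.45],
    [0.5,0,0,0,-6.45],
    [0.5,0,0,0,-6.45],
    [0.5,0,0,0,-6.45],
    [0.5,-0.02,-0.035,0,0],
    [0.5,-0.02,-0.035,0,0],
    [0.5,-0.02,-0.035,0,0],
    [0.5,-0.02,-0.035,0,0],
    [0.5,-0.02,-0.035,0,0],
    [0.5,-0.02,-0.035,0,0],
    [0.5,-0.02,-0.035,0,0],
    [0.5,-0.02,-0.035,0,0],
    [0.5,-0.02,-0.035,0,0],
    [0.5,-0.02,-0.035,0,0],
    [0.5,-0.02,-0.035,0,0],
    [0.5,-0.02,-0.035,0,0],
    [0.5,-0.02,-0.035,0,0],
    [0.5,-0.02,-0.035,0,0],
    [0.5,-0.02,-0.035,0,0],
    [0.5,0,0,0,0]
  ]
}}

```text
time_s: 3.27
tool_pos: [573.3, 52.4, 239.6]
tcp_rot: [[-0.999, -0.032, 0.003], [-0.032, 0.999, -0.005], [-0.003, -0.005, -1.0]]
contact_force: [-0.9, -0.9, 1.0]
grip_width: 42.5
grasp_force: 0.0
```

Call:
{"method": "servo_tool", "body": {
  "series": [
    [0.5,-0.023,-0.032,0,0],
    [0.5,-0.023,-0.032,0,0],
    [0.5,-0.023,-0.032,0,0],
    [0.5,0,0,0,0],
    [0.5,0,0,0.032,0],
    [0.5,0,0,0.032,0],
    [0.5,0,0,0.032,0],
    [0.5,0,0,0.032,0],
    [0.5,0,0,0,0],
    [0.5,0,0,0,0]
  ]
}}

```text
time_s: 4.1
tool_pos: [641.8, -30.8, 110.3]
tcp_rot: [[-0.999, -0.042, -0.003], [-0.042, 0.999, -0.0], [0.003, 0.0, -1.0]]
contact_force: [-0.1, 0.2, 1.1]
grip_width: 42.6
grasp_force: 0.0
```

```bash
python3 - <<'E'
from h import *
I=np.hstack([camera('top')[185:335,285:445],camera('side')[185:335,290:450]])[:,:,::-1]
cv2.imwrite('pics/c2.png',cv2.resize(I,(800,375),interpolation=cv2.INTER_CUBIC))
s=monitor.state();print(s['tool_pos'],s['time_s'],s['contact_force'],s['tcp_rot'])
E
```

```text
[644.15008124 -30.98121196 113.38059232] 4.2 [ 0.04037204 -0.05426243  0.16121391] [[-9.99097507e-01 -4.23965839e-02  2.58854162e-03]
 [-4.23966484e-02  9.99100857e-01  2.99879462e-05]
 [-2.58748554e-03 -7.97846067e-05 -9.99996649e-01]]
```

View pics/c2.png

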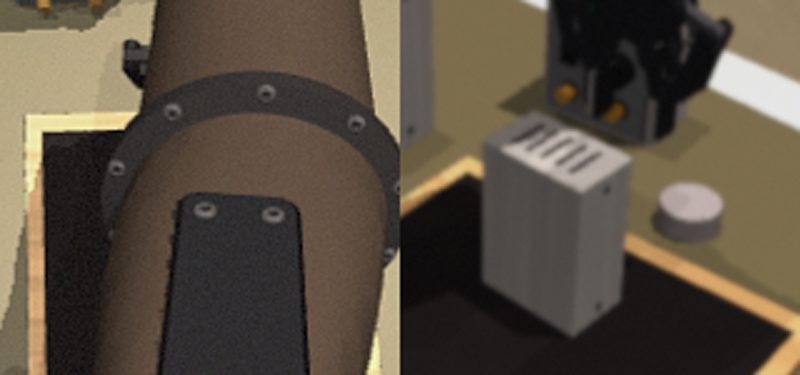

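The top view is blocked by the arm. In the side view the half-open fingers, about (610,80) in the crop, hang clear behind the panel and about level with its upper part. Next I move in and tip it.

Call:
{"method": "servo_tool", "body": {
  "series": [
    [0.5,0.01,-0.008,0,0],
    [0.5,0.01,0,0,0],
    [0.5,0.01,0,0,0],
    [0.5,0.005,0,0,0],
    [0.5,0.005,0,0,0],
    [0.5,0.005,0,0,0],
    [0.5,0.005,0,0,0],
    [0.5,0.005,0,0,0],
    [0.5,0.005,0,0,0],
    [0.5,0,0,0,0],
    [0.5,0,0,0,0]
  ]
}}

```text
time_s: 5.12
tool_pos: [582.9, -41.5, 111.2]
tcp_rot: [[-0.999, -0.042, -0.001], [-0.042, 0.999, 0.0], [0.001, 0.0, -1.0]]
contact_force: [0.7, 0.4, -1.2]
grip_width: 42.8
grasp_force: 0.3
```

```bash
python3 - <<'E'
from h import *
I=camera('side')[150:350,270:470][:,:,::-1]
cv2.imwrite('pics/c3.png',cv2.resize(I,(600,600),interpolation=cv2.INTER_CUBIC))
s=monitor.state();print(s['tool_pos'],s['time_s'],s['contact_force'])
E
```

```text
[583.1445158  -41.50177661 111.15201863] 5.1667 [ 0.46873557 -0.00255982 -0.55058536]
```

View pics/c3.png

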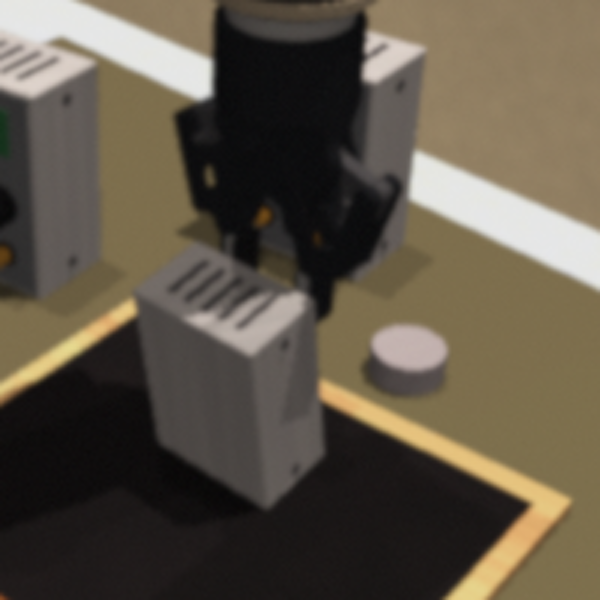

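The box is leaning back about 8° and tipping squarely, with the fingers on the upper panel at crop (245-320, 280). I'll keep pushing.

Call:
{"method": "servo_tool", "body": {
  "series": [
    [0.5,0.005,0,0,0],
    [0.5,0.005,0,0,0],
    [0.5,0.005,0,0,0],
    [0.5,0.005,0,0,0],
    [0.5,0.005,0,0,0],
    [0.5,0.005,0,0,0],
    [0.5,0.005,0,0,0],
    [0.5,0,0,0,0],
    [0.5,0,0,0,0],
    [0.5,0,0,0,0],
    [0.5,-0.02,0,-0.02,0],
    [0.5,-0.03,0,-0.02,0],
    [0.5,-0.03,0,0,0],
    [0.5,-0.03,0,0,0],
    [0.5,0,0,0,0],
    [0.5,0,0,0,0]
  ]
}}

```text
time_s: 6.5
tool_pos: [659.4, -38.1, 150.6]
tcp_rot: [[-0.999, -0.043, 0.0], [-0.043, 0.999, -0.0], [-0.0, -0.0, -1.0]]
contact_force: [-1.0, -0.0, -0.4]
grip_width: 42.6
grasp_force: 0.0
```

```bash
python3 - <<'E'
from h import *
I=np.hstack([camera('top')[215:365,285:445],camera('side')[215:395,260:430][:150]])[:,:,::-1]
I=np.hstack([camera('top')[205:375,285:445],camera('side')[225:395,250:410]])[:,:,::-1]
cv2.imwrite('pics/c4.png',cv2.resize(I,(800,425),interpolation=cv2.INTER_CUBIC))
s=monitor.state();print(s['tool_pos'],s['time_s'],s['contact_force'])
E
```

```text
[657.28324099 -38.59932286 151.17221034] 6.7 [-0.43589558 -0.40561397  0.30637075]
```

View pics/c4.png

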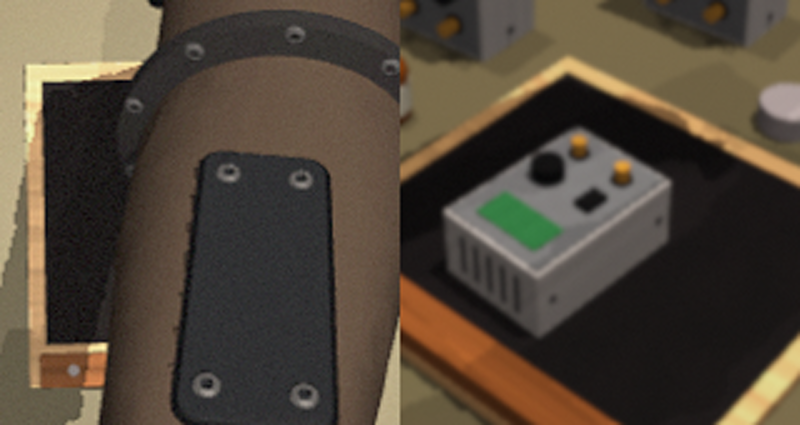

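It has fallen onto its back with the panel up and its top end towards the strip. Side-view corners in the crop are (443,211), (540,275), (671,182) and (580,126). Now I measure the lying pose.

```bash
python3 - <<'E'
from h import *
from scipy.optimize import least_squares
np.set_printoptions(precision=3,suppress=True)
Sd=np.array([(267.2,309.4),(306,335),(358.4,297.8),(322,275.4),(306.4,359),(356,319.4)])
Sm=np.array([[-60,42,52],[-60,-42,52],[60,-42,52],[60,42,52],[-60,-42,0],[60,-42,0]],float)
r=least_squares(lambda v:(proj('side',place(Sm,v,10))-Sd).ravel(),[474,-44,.05],x_scale=[1,1,.01]);print(r.x,r.cost,r.fun)
v=r.x;b=np.array([491.5,-56.5,.12])
q=place(Sm[:2]*[1,1,0],v,0)-[b[0],b[1],0];print('top-end corners in board (face at -110)',place(q,(0,0,-b[2]),0))
print('foot corners world',place(np.array([[60,42,0],[60,-42,0],[60,0,0.]]),v,0))
E
```

```text
[471.841 -48.06    0.069] 6.4301293930566965 [-0.14  -0.944 -0.409  0.386  0.572 -1.532 -1.357 -1.218 -0.177  1.408
  1.544  1.113]
top-end corners in board (face at -110) [[-76.278  55.75    0.   ]
 [-80.579 -28.14    0.   ]]
foot corners world [[528.813  -2.037   0.   ]
 [534.585 -85.838   0.   ]
 [531.699 -43.937   0.   ]]
```

Call:
{"method": "servo_tool", "body": {
  "series": [
    [0.5,0,0.013,0,-4.5],
    [0.5,0.03,0,0,0],
    [0.5,0.03,0,0,0],
    [0.5,0.028,0,0,0],
    [0.5,0,0,0,0],
    [0.5,0,0,0.03,0],
    [0.5,0,0,0.03,0],
    [0.5,0,0,0.03,0],
    [0.5,0,0,0.02,0],
    [0.5,0,0,0.007,0],
    [0.5,0,0,0,0],
    [0.5,0,0,0,0],
    [0.5,0,0,0,0]
  ]
}}

```text
time_s: 7.78
tool_pos: [571.4, -36.1, 35.8]
tcp_rot: [[-0.993, -0.121, 0.002], [-0.121, 0.993, 0.0], [-0.002, -0.0, -1.0]]
contact_force: [-0.2, -0.4, -0.4]
grip_width: 42.5
grasp_force: 0.0
```

Call:
{"method": "servo_tool", "body": {
  "series": [
    [0.5,0.01,0,0.002,0],
    [0.5,0.005,0,0,0],
    [0.5,0.004,0,0,0],
    [0.5,0.004,0,0,0],
    [0.5,0.003,0,0,0],
    [0.5,0.003,0,0,0],
    [0.5,0.003,0,0,0],
    [0.5,0.003,0,0,0],
    [0.5,0.003,0,0,0],
    [0.5,0.003,0,0,0],
    [0.5,0.003,0,0,0],
    [0.5,0.003,0,0,0],
    [0.5,0,0,0,0]
  ]
}}

```text
time_s: 8.87
tool_pos: [523.8, -41.9, 32.6]
tcp_rot: [[-0.993, -0.121, 0.001], [-0.121, 0.993, -0.0], [-0.001, -0.0, -1.0]]
contact_force: [4.0, 1.0, 2.2]
grip_width: 43.0
grasp_force: 1.6
```

```bash
python3 - <<'E'
from h import *
I=camera('side')[250:400,220:420][:,:,::-1]
cv2.imwrite('pics/c5.png',cv2.resize(I,(800,600),interpolation=cv2.INTER_CUBIC))
s=monitor.state();print(s['tool_pos'],s['time_s'],s['contact_force'])
E
```

```text
[523.78917798 -41.92446769  32.50652201] 8.9167 [ 3.31163268 -0.39072455  1.95034779]
```

View pics/c5.png

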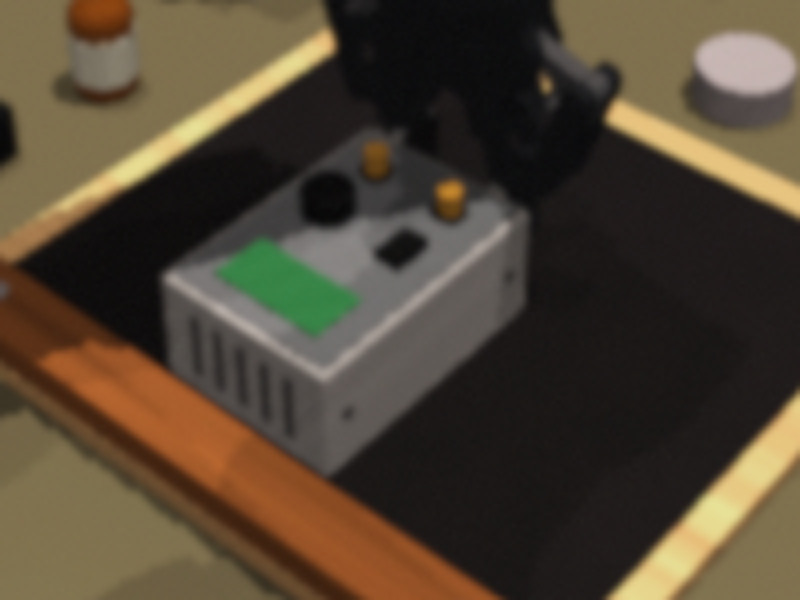

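The fingers are pushing the foot with about 4 N of sliding force. The box's near edge, crop (165,350)-(325,475), is nearly at the strip with a small gap left. I'll go on gently and watch the force.

Call:
{"method": "servo_tool", "body": {
  "series": [
    [0.5,0.002,0,0,0],
    [0.5,0.002,0,0,0],
    [0.5,0.002,0,0,0],
    [0.5,0.002,0,0,0],
    [0.5,0.001,0,0,0],
    [0.5,0,0,0,0]
  ]
}}

```text
time_s: 9.42
tool_pos: [514.8, -42.9, 32.4]
tcp_rot: [[-0.993, -0.121, 0.0], [-0.121, 0.993, -0.0], [-0.0, -0.0, -1.0]]
contact_force: [4.1, 0.2, 3.4]
grip_width: 42.4
grasp_force: 2.2
```

Call:
{"method": "servo_tool", "body": {
  "series": [
    [0.5,0.001,0,0,0],
    [0.5,0.001,0,0,0],
    [0.5,0,0,0,0]
  ]
}}

```text
time_s: 9.67
tool_pos: [512.9, -43.0, 32.4]
tcp_rot: [[-0.993, -0.121, 0.0], [-0.121, 0.993, 0.0], [-0.0, -0.0, -1.0]]
contact_force: [4.9, 1.5, 4.2]
grip_width: 42.7
grasp_force: 2.4
```

Call:
{"method": "servo_tool", "body": {
  "series": [
    [0.5,0.001,0,0,0],
    [0.5,0.001,0,0,0],
    [0.5,0,0,0,0]
  ]
}}

```text
time_s: 9.92
tool_pos: [512.9, -43.1, 32.7]
tcp_rot: [[-0.993, -0.121, 0.004], [-0.121, 0.993, 0.0], [-0.004, -0.0, -1.0]]
contact_force: [10.0, 0.8, 0.3]
grip_width: 42.1
grasp_force: 5.0
```

Call:
{"method": "servo_tool", "body": {
  "series": [
    [0.5,0.001,0,0,0],
    [0.5,0.001,0,0,0],
    [0.5,0,0,0,0]
  ]
}}

```text
time_s: 10.17
tool_pos: [512.9, -43.1, 33.3]
tcp_rot: [[-0.993, -0.121, 0.008], [-0.121, 0.993, 0.0], [-0.008, -0.001, -1.0]]
contact_force: [13.9, 2.3, 1.4]
grip_width: 42.9
grasp_force: 7.0
```

Call:
{"method": "servo_tool", "body": {
  "series": [
    [0.5,0.001,0,0,0],
    [0.5,0,0,0,0],
    [0.5,0,0,0,0]
  ]
}}

```text
time_s: 10.42
tool_pos: [512.9, -43.1, 33.6]
tcp_rot: [[-0.993, -0.121, 0.009], [-0.121, 0.993, 0.0], [-0.009, -0.001, -1.0]]
contact_force: [14.6, 1.8, 0.7]
grip_width: 42.7
grasp_force: 7.9
```

```bash
python3 - <<'E'
from h import *
I=camera('side')[270:400,220:393][:,:,::-1]
cv2.imwrite('pics/c6.png',cv2.resize(I,(798,600),interpolation=cv2.INTER_CUBIC))
s=monitor.state();print(s['tool_pos'],s['time_s'],s['contact_force'],s['wrist_torque'])
E
```

```text
[512.8047964  -43.09915622  33.53022494] 10.4667 [16.15839565  2.81208762  1.01252216] [ 0.4790637  -3.10523945 -0.12748941]
```

View pics/c6.png

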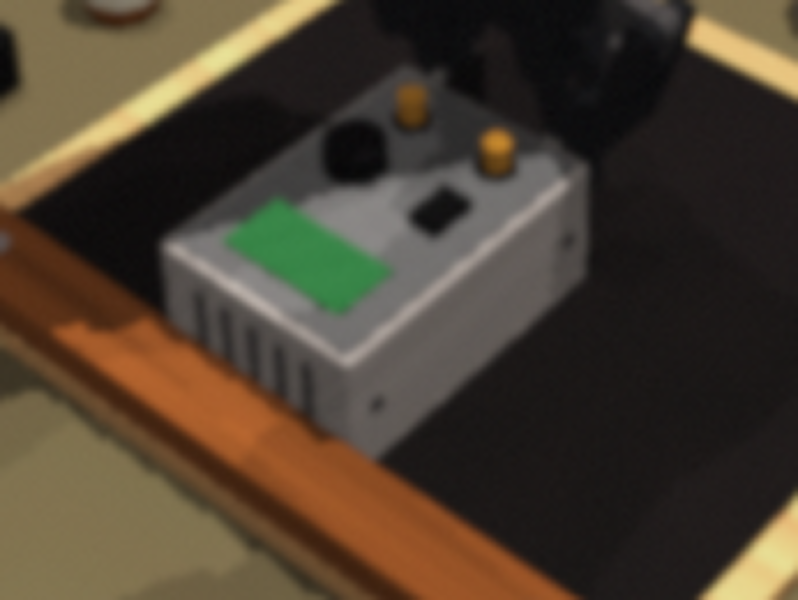

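Call:
{"method": "servo_tool", "body": {
  "series": [
    [0.5,-0.01,0,0,0],
    [0.5,-0.015,0,0,0],
    [0.5,-0.015,0,0,0],
    [0.5,0,0,-0.03,0],
    [0.5,0,0,-0.04,0],
    [0.5,0,0,-0.04,0],
    [0.5,0,0,-0.04,0],
    [0.5,0,-0.03,0,0],
    [0.5,0,-0.04,0,0],
    [0.5,0,-0.04,0,0],
    [0.5,0,-0.04,0,0],
    [0.5,0,-0.04,0,0],
    [0.5,0,-0.04,0,0],
    [0.5,0,-0.04,0,0],
    [0.5,0,-0.04,0,0],
    [0.5,0,-0.04,0,0],
    [0.5,0,0,0,0],
    [0.5,0,0,0,0]
  ]
}}

```text
time_s: 11.97
tool_pos: [586.6, -389.1, 180.1]
tcp_rot: [[-0.993, -0.115, -0.005], [-0.115, 0.993, 0.001], [0.005, 0.002, -1.0]]
contact_force: [1.2, 0.2, -0.8]
grip_width: 43.0
grasp_force: 0.0
```

```bash
python3 - <<'E'
from h import *
I=np.hstack([camera('top')[260:365,290:445],camera('side')[275:380,230:385]])[:,:,::-1]
cv2.imwrite('pics/c7.png',cv2.resize(I,(800,271),interpolation=cv2.INTER_CUBIC))
J=cv2.resize(camera('top')[300:365,300:440][:,:,::-1],(798,370),interpolation=cv2.INTER_CUBIC);cv2.imwrite('pics/c8.png',J)
s=monitor.state();print(s['tool_pos'],s['time_s'],s['contact_force'])
H=dict(spool=0,flux=0,meter=0,tin=0)
for n,z in H.items():
    for c in('top','side'):
        for r in landmark_of(c,n)[:1]: print(c,n,round(r['p'],2),np.array(r['position']),at(c,r['position'],z))
E
```

```text
[ 589.21134463 -384.28947055  181.20005134] 12.1167 [-0.15858729  0.93704955 -0.18349674]
top spool 0.74 [463.5 288.1] [ 533.25117465 -285.44439825    0.        ]
side spool 0.78 [461.2 400.4] [ 531.36000452 -290.86970652    0.        ]
top flux 0.58 [271.8 288.1] [491.4411699  163.07879294   0.        ]
side flux 0.59 [246.5 272.6] [482.00178737 157.80338525   0.        ]
top meter 0.73 [261.7 349.9] [348.58545285 169.66086697   0.        ]
side meter 0.56 [179.4 297.2] [349.66254914 179.16726985   0.        ]
top tin 0.66 [270.7 292.6] [480.71347192 164.40927581   0.        ]
side tin 0.7 [408.  274.3] [706.33304766 -55.49514865   0.        ]
```

View pics/c7.png

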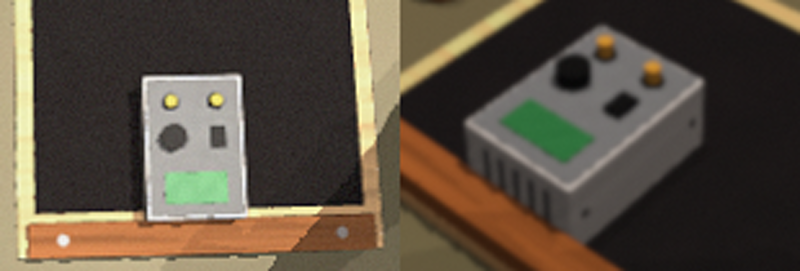

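View pics/c8.png

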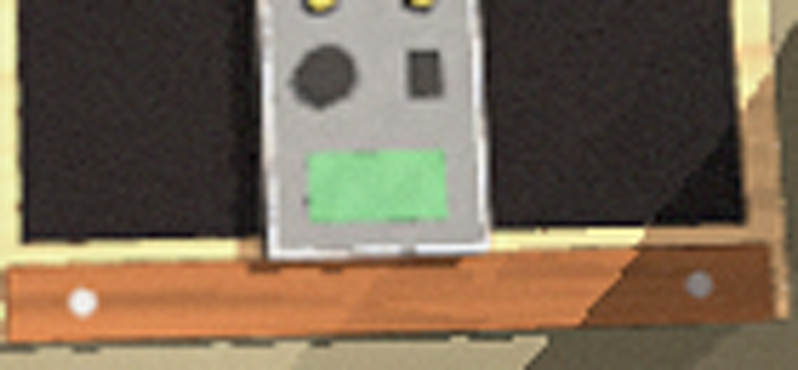

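The module lies panel up with its top end at the strip, top-view crop (147,220)-(249,216), and the edge is parallel to the strip within about 1°. The other things haven't moved. One numeric check of gap and angle:

```bash
python3 - <<'E'
from h import *
np.set_printoptions(precision=2,suppress=True)
camera('top');camera('side')
k=800/310
C=np.array([at('top',(290+u/k,260+v/k),62) for u,v in[(142,76),(241,74),(249,216),(147,220)]])[:,:2]
print(C,cv2.minAreaRect(C.astype(np.float32)))
s=798/140
print('strip inner top edge',[at('top',(300+u/s,300+v/s),28)[:2] for u,v in[(10,265),(770,245)]])
Mm=masks('module',(450,-48),40);Mb=masks('board',(560,-130),10)
for cs in(['top'],['side']):
    m,f=fit(LIE,{c:Mm[c] for c in cs},(442,-48,.1),10)
    b,g=fit(BRD,{c:Mb[c] for c in cs},(492,-56,.12),0,True)
    q=place(np.array([[-60,42,0],[-60,-42,0.]]),m,0)-[b[0],b[1],0]
    print(cs,m,f,b,g,'end corners (face -110):',place(q,(0,0,-b[2]),0)[:,:2])
E
```

```text
[[ 497.17   -5.15]
 [ 506.71  -88.94]
 [ 389.08 -103.54]
 [ 378.07  -19.36]] ((442.6464538574219, -54.40290069580078), (119.9498291015625, 84.89472961425781), 6.801700115203857)
strip inner top edge [array([365.66,  78.24]), array([ 400.39, -216.66])]
['top'] [442.69 -52.32   0.12] 0.03420394554042794 [493.11 -54.72   0.11] 0.009306938905285556 end corners (face -110): [[-110.29   49.36]
 [-109.37  -34.63]]
['side'] [441.61 -54.81   0.14] 0.09762315094068652 [490.76 -57.04   0.12] 0.007446345573394075 end corners (face -110): [[-109.25   49.11]
 [-107.76  -34.88]]
```

```bash
python3 -c "
from h import *
print(arm.hand_in())"
```

```text
the job is handed in; nothing more can be done
None
```

The module was tipped onto its back, panel up, and pushed snug against the stop strip, square to within about 1° by the cameras; the spool, flux bottle, meter and tin stayed put, and the job was handed in at about 12 s.

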